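# Lay the polish tin and watch case flat, lids up

## Task

The shoe polish tin and the grey watch case have been left standing on edge on the ledge, so the wardrobe door will not shut over them. Without gripping or lifting anything, push against each one with the fingertips so that it tips over close to where it stands and ends lying flat on the ledge with its lid facing up. Leave the vase, the hair tie tray and the shoe horn where they are.

Things in the scene. Friction and masses are not known exactly. Their poses are not given: they have to be found in the camera images.
- ledge: Fixed dark wooden ledge: board 280 mm deep (x, away from the robot), 720 mm long (y), top 40 mm above the work surface. An upstand along its far edge (x = 140 to 156 mm) rises 20 mm above the top; other edges are open. Origin: on the work surface below the board's centre. Placed within some cm, slightly turned.
- tin: Closed round aluminium polish tin, 75 mm across, 24 mm thick, about 100 g, on its rim (slight flats stop it rolling by itself). Origin: its centre, 37.5 mm above the ledge top standing, 12 mm lying. x points out of the lid, level at the start, any direction; z up at the start. Lid (x = +12 mm) has a raised disc 56 mm wide, 4 mm high; bottom is plain. Opener key on the rim. Pushed high it tips.
- watch_case: Closed grey plastic watch case, 36 (x) by 70 (y) by 96 mm (z), about 160 g, standing on end, z up. Origin: its centre, 48 mm above the ledge top standing, 21 mm lying. x points out of the lid, level at the start, any direction. Lid (x = +18 mm) has a raised 50 by 72 mm panel, 3 mm high; bottom has four 3 mm feet. Clasp on the upper end. Pushed high it tips; past 0.4 rad it falls by itself.
- vase: White ceramic vase, 105 mm high, 68 mm across at the belly, standing on the ledge near one end; to be left alone. Origin: centre of its foot.
- tray: Pale silicone hair tie tray, 80 (x) by 70 (y) by 16 mm, lying on the ledge near one end; to be left alone. Origin: centre of its underside.
- shoe_horn: Brown horn-shaped plastic shoe horn, 165 mm long (x), up to 40 mm wide, lying on the ledge near an end; to be left alone. Origin: near the middle of its underside.
Things that resemble listed ones, but are neither listed nor needed, are in the scene too. Of the things shaped like the tin, the aluminium one is meant.

How it is judged:
At the end, for the whole second after the job is handed in: Tin and watch case both lie flat on the ledge, lids up (within 0.1 rad, at their lying height within 5 mm), at rest, their centres within 120 mm (tin) and 150 mm (watch case) of where they started; vase, tray and shoe horn within 15 mm of their places (angle between each of tin, watch_case's own x axis and vertical below 0.1 rad and z of tin in the frame of ledge between 0.047 and 0.057 m and linear speed of each of tin, watch_case below 0.02 m/s and angular speed of each of tin, watch_case below 0.2 rad/s and distance of tin from where it was at the start of the episode below 0.12 m and z of watch_case in the frame of ledge between 0.056 and 0.066 m and distance of watch_case from where it was at the start of the episode below 0.15 m and distance of each of vase, tray, shoe_horn from where it was at the start of the episode below 0.015 m); the robot touches nothing.
It fails at once if the tin is lifted (z of tin in the frame of ledge above 0.092 m).
It fails at once if the watch case is lifted (z of watch_case in the frame of ledge above 0.107 m).
It fails at once if the tin or the watch case is carried or shoved away from its place (distance of tin from where it was at the start of the episode above 0.12 m or distance of watch_case from where it was at the start of the episode above 0.15 m).
It fails at once if the vase, the hair tie tray or the shoe horn is moved (distance of any of vase, tray, shoe_horn from where it was at the start of the episode above 0.015 m).
It fails at once if the vase is tipped (angle between vase's own z axis and vertical above 0.25 rad).
It also fails if it takes over 45 s, if anything falls off the work surface, if the arm or the gripper's body presses on something with over 40 N, if the wrist force passes 120 N, or if a joint passes its speed limit or range.

## Robot

A 6-joint arm with a two-finger parallel gripper is mounted at the origin on the work surface. World frame = base frame: x ahead of the robot, y to its left, z up, the work surface at z = 0. Lengths are in m, angles in rad, forces in N, time in s.
With the tool pointing down it reaches from about 0.375 to 0.925 m from the base axis. Payload 5.7 kg.
Tool frame: the origin (TCP) lies midway between the tips of the shut fingers; the grasp point (between the pads) lies 19 mm behind it; y points along the fingers, x is the direction in which the jaws open and shut, and the axes are right-handed (so a half turn about y gives the same grasp; the last joint's range is limited). The gripper opens to 85 mm and grips with 20 to 120 N. Pads are 22 mm wide; open, the fingers measure 114 mm over their backs; the gripper's body (76 mm by 85 mm) begins 54 mm behind the grasp point. The pads swing forward as they close: fully open they stand 13 mm farther back than shut.
Start: joints at [1.033, 0.359, 1.51, -0, 1.272, -0.115], TCP at [0.246, 0.547, 0.203] pointing down, gripper open.
Joint ranges: [-2.97, 2.97], [-1.01, 2.36], [0.21, 2.38], [-0.96, 4.11], [0.2, 2.71], [-2.98, 2.98]. Speed limits (rad/s): [2.39, 2.39, 3.14, 3.14, 3.14, 3.14].

## Interface

Orientations are given as a rotation vector (axis times angle).
In Python, from station import ctrl gives the robot as it stands.
- The arm moves only by the tool carry_out, never from a script. Its argument "deltas" is one flat list of numbers, 7 for each row, row after row: the shift along the tool's x, y, z in units of 30 mm (1.0 is 30 mm), then the turn, a rotation vector about the tool's x, y, z in units of 6 degrees (1.0 is 6 degrees), then the gripper's target within -1 to 1 (shut at 1, half-way at 0, fully open at -1). A call has exactly 5 rows; each row is the pose to reach, as a shift and turn from the pose commanded when the call began, along the tool's axes at that moment; what a row does not reach only later rows make up. A row lasts 1/12 s, in which the tool goes at most 41.7 mm and 7.16 degrees, less where a joint would pass 70% of its speed; a pose out of reach is approached as far as the arm can. A call with a gripper value outside its range is refused whole. The fingers move at their own pace and stop on an object; "squeeze" is the grip in N (left out, the last holds). Time passes only in rows, so rows that repeat a pose let the fingers close, or fill a call up. It gives the time, the measured TCP pose, the force and the opening at its end, in the units of the state.
- ctrl.read_state(): the state, without advancing time (a new reading comes with each control period).
- ctrl.read_camera(name): name is "scene" or "side" or "wrist"; returns the picture (400x640x3 uint8, red, green, blue); there is no depth.
- ctrl.camera_info(name): a dict with "fx", "fy", "cx", "cy" (pixels), "dist" ([k1, k2, p1, p2, k3] as OpenCV has them; the pictures are not rectified), "rvec" (rotation vector, rad) and "tvec" (3), from world to camera coordinates, as OpenCV has them; the wrist camera has in their place "tool_from_camera" (4x4, takes a point from camera to tool coordinates, whose origin is the TCP and whose axes are the tool frame's). Camera axes: x right, y down, z forward; pixel columns grow to the right and rows downward; lengths in m; the calibration is good to about 2 mm. A picture is of the moment at which its call begins: read the wrist's pose just before it. camera_info takes no time and is no camera call.
- ctrl.sign_off(): hands the job in, once; it reports no verdict.
Trained networks look in the newest picture that a camera, given by its name, has taken for a name from the list of things; names that differ only in an ending like _2 or _b are one class to them, and where a whole thing is asked for, a point or a joint stands for the part that bears it (a point fixed in the world has none). Each returns a list of dicts, best first, with "conf" (0 to 1); they miss things now and then, are a little off and sometimes report something else, mostly with a low value. They report only what shows in the picture. A call takes as long as a camera call. They do not tell look-alikes from the thing itself.
- ctrl.masks_of(camera, thing): "pixels" (400x640 bool, what is visible of it) and "box" ([left, top, right, bottom] in pixels, round what is visible of it).
The state is a dict: "time_s": time; "joint_positions": joint angles; "qvel": joint speeds; "joint_efforts": joint torques, N m; "position": TCP position; "tool_rot": TCP orientation; "wrist_force": force on the tool from outside, world axes, zero at the start; "ft_torque": the same for the moment, N m; "grip_width": finger opening in m.
Only numpy, scipy, OpenCV 4.12 (cv2) and the standard library are available. Lean on these libraries where they do the work, as an engineer would, in place of code of your own. Each camera call takes 0.05 s, during which the arm holds its last target. There are 200 camera calls.

## Working session

There is one attempt and no reset: what is moved stays moved. The work goes in short steps, Python scripts to look and compute and a tool call to move; the robot and the scene stay as the last step left them, time stands still between calls to the robot, and variables do not carry over. Pictures are saved under pics/ and viewed, about 8 in all and at most 12, crops included, and the job is handed in when it is done.

Besides the shell and the picture viewer there is one more tool, called after "Call:" by a JSON object that holds its "api" and its "payload", one argument or row to a line. carry_out: Moves the arm, as the interface text tells. Its arguments: {"type":"object","properties":{"deltas":{"type":"array"},"squeeze":{"type":"number"}},"required":["deltas"]}

```bash
mkdir -p pics; python3 - <<'E'
from station import ctrl
import cv2,numpy as np
s=ctrl.read_state();print(s['time_s'],s['position'],s['tool_rot'],s['grip_width'])
ims=[]
for c in ['scene','side']:
    im=ctrl.read_camera(c);cv2.imwrite(f'pics/{c}0.png',im[...,::-1]);
    i=ctrl.camera_info(c);print(c,{k:np.round(v,4).tolist() for k,v in i.items()})
    for t in ['tin','watch_case','vase','tray','shoe_horn','ledge']:
        for m in ctrl.masks_of(c,t): print(t,round(m['conf'],2),m['box'],m['pixels'].sum())
E
```

```text
0.0 [0.24579967 0.54651604 0.20243092] [-1.38091865 -0.89108722  0.89387744] 0.08521622745877179
scene {'fx': 423.7127, 'fy': 423.7127, 'cx': 319.7065, 'cy': 199.81, 'dist': [-0.0383, 0.0, 0.0, 0.0, 0.0], 'rvec': [1.2608, 2.0825, -1.0532], 'tvec': [0.2312, -0.217, 1.5898]}
tin 0.81 [367.5, 198.9, 387.3, 225.5] 471
tin 0.67 [433.9, 181.9, 459.8, 209.8] 541
tin 0.6 [340.3, 280.1, 372.0, 317.2] 761
watch_case 0.79 [280.9, 162.0, 303.7, 202.2] 648
vase 0.85 [420.6, 229.7, 451.3, 274.3] 1043
tray 0.63 [426.1, 212.2, 462.4, 240.5] 485
shoe_horn 0.77 [214.9, 169.2, 254.9, 201.7] 358
ledge 0.58 [187.6, 161.1, 467.1, 308.7] 17864
side {'fx': 509.1883, 'fy': 509.1883, 'cx': 326.406, 'cy': 200.8812, 'dist': [-0.0083, 0.0, 0.0, 0.0, 0.0], 'rvec': [2.1369, -0.2855, 0.1605], 'tvec': [-0.5277, 0.1479, 1.3025]}
tin 0.86 [362.7, 152.7, 390.9, 178.4] 402
tin 0.6 [292.3, 158.0, 313.6, 187.4] 484
tin 0.54 [215.7, 157.9, 234.1, 180.9] 300
watch_case 0.63 [313.8, 197.0, 341.6, 239.8] 1048
vase 0.85 [304.7, 120.5, 326.4, 159.1] 530
tray 0.75 [306.9, 121.1, 326.5, 162.2] 495
tray 0.57 [255.6, 150.5, 282.7, 167.9] 341
shoe_horn 0.58 [318.3, 267.4, 395.5, 284.9] 633
ledge 0.83 [253.4, 138.8, 429.5, 313.7] 15393
ledge 0.54 [289.0, 159.8, 311.2, 188.2] 515
```

```bash
python3 - <<'E'
import cv2,numpy as np
a=cv2.imread('pics/scene0.png')[140:330,170:490];b=cv2.imread('pics/side0.png')[110:320,190:450]
cv2.imwrite('pics/a.png',cv2.resize(a,None,fx=2.5,fy=2.5,interpolation=3));cv2.imwrite('pics/b.png',cv2.resize(b,None,fx=2.8,fy=2.8,interpolation=3))
E
```

```text
(no output)
```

View pics/a.png

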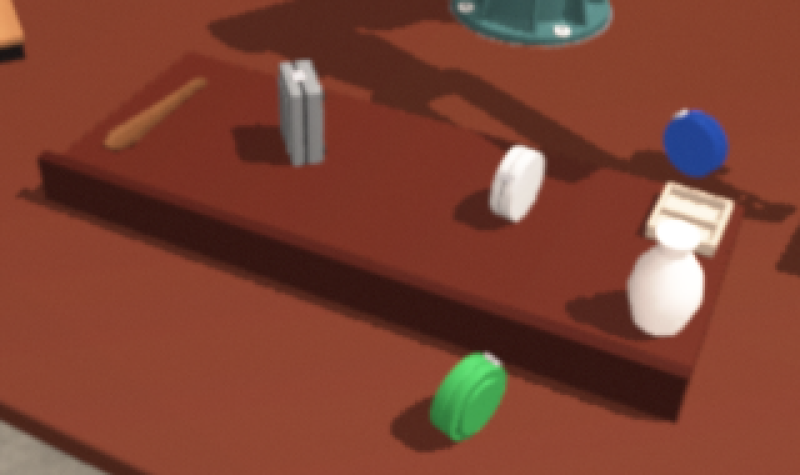

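View pics/b.png

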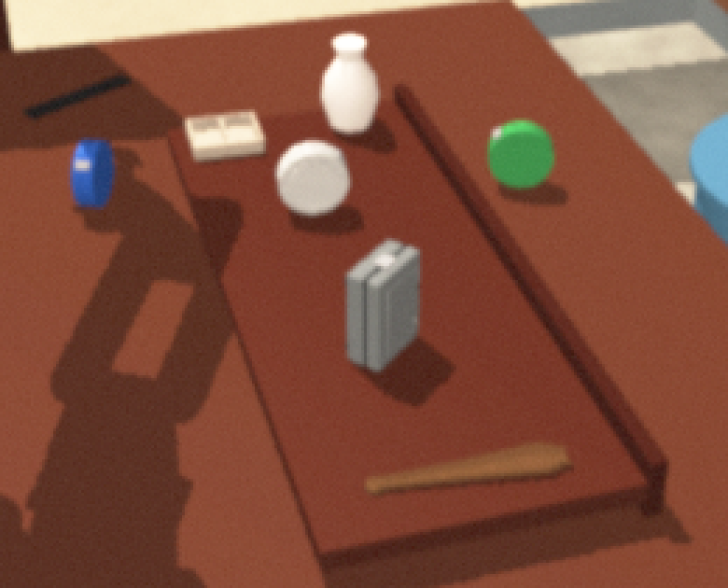

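```bash
cat > h.py <<'E'
import cv2,numpy as np
from station import ctrl
from scipy.spatial.transform import Rotation as R
def cam(c):
    i=ctrl.camera_info(c);K=np.array([[i['fx'],0,i['cx']],[0,i['fy'],i['cy']],[0,0,1]]);d=np.array(i['dist'])
    if 'rvec' in i: Rm=cv2.Rodrigues(np.array(i['rvec']))[0];t=np.array(i['tvec'])
    else:
        s=ctrl.read_state();T=np.eye(4);T[:3,:3]=R.from_rotvec(s['tool_rot']).as_matrix();T[:3,3]=s['position']
        M=np.linalg.inv(T@np.array(i['tool_from_camera']));Rm,t=M[:3,:3],M[:3,3]
    return K,d,Rm,t
def ray(C,p):
    K,d,Rm,t=C;u=cv2.undistortPoints(np.array([[p]],float),K,d)[0,0]
    v=Rm.T@np.array([*u,1]);return -Rm.T@t,v/np.linalg.norm(v)
def onz(C,p,z):
    o,v=ray(C,p);return o+v*(z-o[2])/v[2]
def tri(C1,p1,C2,p2):
    o1,v1=ray(C1,p1);o2,v2=ray(C2,p2)
    s=np.linalg.lstsq(np.c_[v1,-v2],o2-o1,rcond=None)[0];a,b=o1+s[0]*v1,o2+s[1]*v2
    return (a+b)/2,np.linalg.norm(a-b)
def proj(C,P):
    K,d,Rm,t=C;return cv2.projectPoints(np.array(P,float).reshape(-1,3),cv2.Rodrigues(Rm)[0],t,K,d)[0][:,0]
E
python3 - <<'E'
from h import *
A,B=cam('scene'),cam('side')
np.set_printoptions(precision=3,suppress=True)
mid=lambda b:((b[0]+b[2])/2,(b[1]+b[3])/2)
for n,a,b in [('tin',[367.5,198.9,387.3,225.5],[292.3,158,313.6,187.4]),('case',[280.9,162,303.7,202.2],[313.8,197,341.6,239.8]),('vase',[420.6,229.7,451.3,274.3],[304.7,120.5,326.4,159.1]),('tray',[426.1,212.2,462.4,236],[255.6,150.5,282.7,167.9]),('horn',[214.9,169.2,254.9,201.7],[318.3,267.4,395.5,284.9])]:
    print(n,tri(A,mid(a),B,mid(b)))
# ledge corners: scene crop px /2.5+off
a=lambda x,y:(170+x/2.5,140+y/2.5)
b=lambda x,y:(190+x/2.8,110+y/2.8)
print('far corners scene',onz(A,a(42,155),.06),onz(A,a(688,372),.06),'near',onz(A,a(192,53),.04),onz(A,a(742,205),.04))
print('side near', onz(B,b(322,553),.04),onz(B,b(172,138),.04),'far',onz(B,b(660,462),.06),onz(B,b(400,88),.06))
# tin/ case ellipse axis
def crop(f,x0,y0,w,h,k):
    im=cv2.imread(f)[y0:y0+h,x0:x0+w];im=cv2.resize(im,None,fx=k,fy=k,interpolation=2);return im
o=[crop('pics/scene0.png',355,185,45,55,7),crop('pics/side0.png',280,145,45,55,7),crop('pics/scene0.png',270,155,45,55,7),crop('pics/side0.png',305,190,45,55,7)]
v=np.vstack([np.hstack(o[:2]),np.hstack(o[2:])]).astype(float)
v[:385]=(v[:385]-120)*1.9
v[385:]=(v[385:]-40)*1.7
cv2.imwrite('pics/c.png',cv2.resize(np.clip(v,0,255).astype(np.uint8),None,fx=.77,fy=.77))
E
```

```text
tin (array([0.52 , 0.173, 0.081]), np.float64(0.00486931430116689))
case (array([ 0.522, -0.085,  0.093]), np.float64(0.011701155443142822))
vase (array([0.607, 0.351, 0.091]), np.float64(0.0005963219989847149))
tray (array([0.446, 0.337, 0.051]), np.float64(0.004098818567283255))
horn (array([ 0.547, -0.265,  0.043]), np.float64(0.0015114611555500325))
far corners scene [ 0.696 -0.315  0.06 ] [0.678 0.396 0.06 ] near [ 0.41  -0.318  0.04 ] [0.391 0.388 0.04 ]
side near [ 0.408 -0.33   0.04 ] [0.394 0.367 0.04 ] far [ 0.695 -0.322  0.06 ] [0.676 0.385 0.06 ]
```

View pics/c.png

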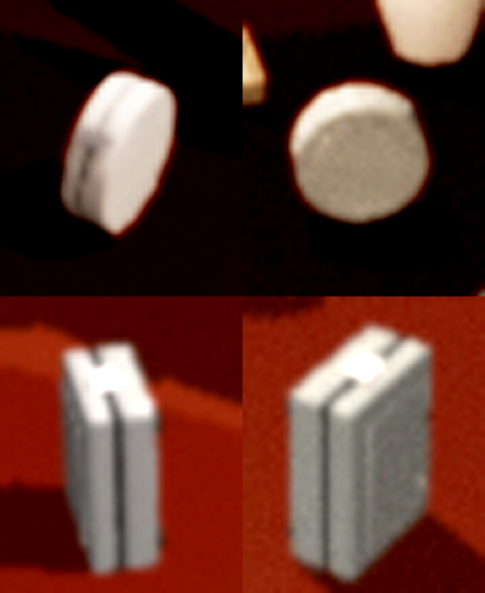

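```bash
python3 - <<'E'
from h import *
np.set_printoptions(precision=3,suppress=True)
s=ctrl.read_state();M=R.from_rotvec(s['tool_rot']).as_matrix();print('tool axes cols\n',M)
print(np.array(ctrl.camera_info('wrist')['tool_from_camera']))
for c in('scene','side'):print(c,ray(cam(c),(320,200)))
# target view pose: fingers down, jaw axis x -> world x, looking tilted toward +y
E
```

```text
tool axes cols
 [[ 0.41  -0.    -0.912]
 [ 0.912 -0.     0.41 ]
 [-0.    -1.     0.   ]]
[[ 1.    -0.    -0.     0.   ]
 [-0.    -0.322  0.947 -0.17 ]
 [-0.    -0.947 -0.322  0.083]
 [ 0.     0.     0.     1.   ]]
scene (array([1.369, 0.433, 0.753]), array([-0.724, -0.363, -0.586]))
side (array([ 0.238, -1.111,  0.841]), array([ 0.212,  0.81 , -0.547]))
```

```bash
cat >> h.py <<'E'
def go(pos,head,tilt=0,g=1):
    """head: heading (deg) of tool z seen from above, tilt about tool x (deg)"""
    s=ctrl.read_state();M=R.from_rotvec(s['tool_rot']).as_matrix();h=np.radians(head)
    z=np.array([np.cos(h),np.sin(h),0]);y=np.array([0,0,-1.]);x=np.cross(y,z)
    T=np.c_[x,y,z]@R.from_euler('x',tilt,degrees=True).as_matrix()
    d=M.T@(np.array(pos)-s['position'])/.03;r=R.from_matrix(M.T@T).as_rotvec(degrees=True)/6
    print('t',round(s['time_s'],2),'pos',np.round(s['position'],3),'F',np.round(s['wrist_force'],1));print('row',np.round(np.r_[d,r,g],2).tolist())
E
python3 -c "
from h import *
go([.5,.36,.25],90,-18)"
```

```text
t 0.7 pos [0.246 0.547 0.203] F [ 0.9  0.5 -0.2]
row [-2.22, -1.56, -10.28, -2.66, 10.87, 1.72, 1.0]
```

Call:
{"api": "carry_out", "payload": {
  "deltas": [-1.1, -0.8, -5.1, -1.3, 5.4, 0.9, 1, -1.1, -0.8, -5.1, -1.3, 5.4, 0.9, 1, -2.2, -1.6, -10.3, -2.7, 10.9, 1.7, 1, -2.2, -1.6, -10.3, -2.7, 10.9, 1.7, 1, -2.2, -1.6, -10.3, -2.7, 10.9, 1.7, 1]
}}

```text
time_s: 1.12
position: [0.4133, 0.424, 0.2352]
tool_rot: [-1.704, -0.434, 0.433]
wrist_force: [0.2, 1.0, -0.0]
grip_width: 0.0258
```

```bash
python3 -c "
from h import *
go([.5,.36,.25],90,-18)"
```

```text
t 1.12 pos [0.413 0.424 0.235] F [ 0.2  1.  -0. ]
row [1.37, 0.01, -3.36, -1.24, 5.09, 0.81, 1.0]
```

Call:
{"api": "carry_out", "payload": {
  "deltas": [1.4, 0, -3.4, -1.2, 5.1, 0.8, 1, 1.4, 0, -3.4, -1.2, 5.1, 0.8, 1, 1.4, 0, -3.4, -1.2, 5.1, 0.8, 1, 1.4, 0, -3.4, -1.2, 5.1, 0.8, 1, 1.4, 0, -3.4, -1.2, 5.1, 0.8, 1]
}}

```text
time_s: 1.53
position: [0.5026, 0.3602, 0.2494]
tool_rot: [-1.881, 0.004, -0.004]
wrist_force: [-1.2, 0.3, -0.1]
grip_width: -0.0004
```

```bash
python3 - <<'E'
from h import *
s=ctrl.read_state();im=ctrl.read_camera('wrist');cv2.imwrite('pics/w1.png',im[...,::-1]);print(s['position'],s['tool_rot'],s['joint_positions'])
E
```

```text
[0.50260033 0.36021095 0.24935429] [-1.8805382   0.00389649 -0.00391892] [ 0.66551585  0.4800445   1.24514478 -0.24186674  1.61087743  0.68427064]
```

View pics/w1.png

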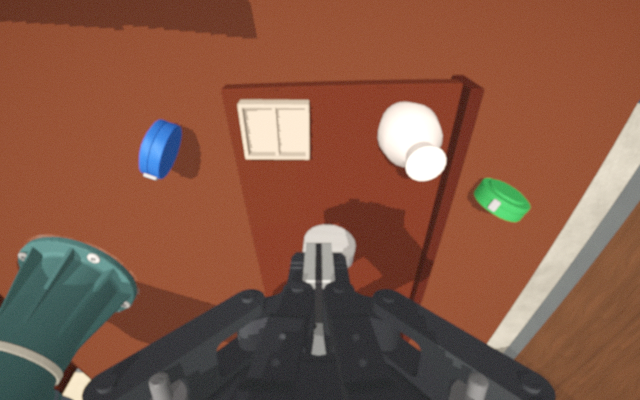

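The picture shows that the camera sees what lies on the tool's +z side (tray at 275,130; vase at 410,140), with the tin hidden behind the fingers. I'll view from the −y side with the opposite tilt.

```bash
python3 -c "
from h import *
go([.52,-.2,.25],90,45)"
```

```text
t 1.58 pos [0.502 0.361 0.249] F [ 1.2  0.9 -0.3]
row [0.67, 5.66, -17.82, 10.46, -0.04, 0.01, 1.0]
```

Call:
{"api": "carry_out", "payload": {
  "deltas": [0.7, 5.7, -17.8, 10.5, 0, 0, 1, 0.7, 5.7, -17.8, 10.5, 0, 0, 1, 0.7, 5.7, -17.8, 10.5, 0, 0, 1, 0.7, 5.7, -17.8, 10.5, 0, 0, 1, 0.7, 5.7, -17.8, 10.5, 0, 0, 1]
}}

```text
time_s: 2.0
position: [0.5083, 0.171, 0.2497]
tool_rot: [-1.309, -0.003, 0.009]
wrist_force: [0.5, -0.2, -0.8]
grip_width: 0.0001
```

```bash
python3 -c "
from h import *
go([.52,-.2,.25],90,45)"
```

```text
t 2.0 pos [0.508 0.171 0.25 ] F [ 0.5 -0.2 -0.8]
row [0.28, -3.21, -11.95, 5.0, 0.06, -0.07, 1.0]
```

Call:
{"api": "carry_out", "payload": {
  "deltas": [0.3, -3.2, -12, 5, 0, 0, 1, 0.3, -3.2, -12, 5, 0, 0, 1, 0.3, -3.2, -12, 5, 0, 0, 1, 0.3, -3.2, -12, 5, 0, 0, 1, 0.3, -3.2, -12, 5, 0, 0, 1]
}}

```text
time_s: 2.42
position: [0.5136, -0.0214, 0.2486]
tool_rot: [-0.785, 0.002, 0.006]
wrist_force: [1.7, 0.8, -0.2]
grip_width: 0.0002
```

```bash
python3 -c "
from h import *
go([.52,-.2,.25],90,45)"
```

```text
t 2.42 pos [ 0.514 -0.021  0.249] F [ 1.7  0.8 -0.2]
row [0.18, -4.24, -4.18, 0.0, 0.01, -0.06, 1.0]
```

Call:
{"api": "carry_out", "payload": {
  "deltas": [0.2, -4.2, -4.2, 0, 0, 0, 1, 0.2, -4.2, -4.2, 0, 0, 0, 1, 0.2, -4.2, -4.2, 0, 0, 0, 1, 0.2, -4.2, -4.2, 0, 0, 0, 1, 0.2, -4.2, -4.2, 0, 0, 0, 1]
}}

```text
time_s: 2.83
position: [0.5214, -0.2027, 0.2478]
tool_rot: [-0.794, 0.005, 0.006]
wrist_force: [1.2, -0.1, -0.6]
grip_width: -0.0001
```

```bash
python3 - <<'E'
from h import *
s=ctrl.read_state();im=ctrl.read_camera('wrist');cv2.imwrite('pics/w2.png',im[...,::-1]);print(s['position'],s['tool_rot'],s['joint_positions'])
for t in ('tin','watch_case'):
    for m in ctrl.masks_of('wrist',t): print(t,m['conf'],m['box'])
E
```

```text
[ 0.52144355 -0.20269275  0.2478448 ] [-0.79446819  0.0051837   0.00562424] [-0.84169244  0.57899836  1.31542976  0.50038838  1.84723514 -0.85464294]
tin 0.91 [430.4, 33.9, 472.1, 75.9]
tin 0.78 [193.9, 7.7, 229.3, 53.1]
tin 0.61 [295.6, 34.4, 341.6, 82.5]
watch_case 0.75 [290.9, 144.7, 351.4, 226.7]
```

View pics/w2.png

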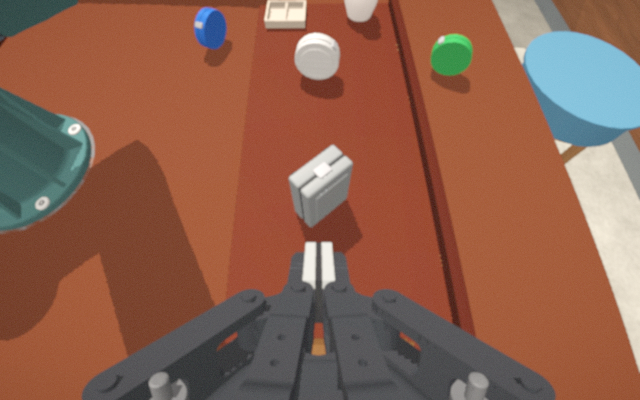

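```bash
python3 - <<'E'
from h import *
im=cv2.imread('pics/w2.png')
a=cv2.resize(im[28:90,288:348],None,fx=6.5,fy=6.5,interpolation=2).astype(float);a=np.clip((a-130)*2.2,0,255)
b=cv2.resize(im[140:230,284:360],None,fx=5,fy=5,interpolation=2).astype(float);b=np.clip((b-60)*1.6,0,255)
o=np.zeros((450,780,3));o[:a.shape[0],:a.shape[1]]=a;o[:b.shape[0],395:395+b.shape[1]]=b[:,:385]
cv2.imwrite('pics/d.png',o)
E
```

```text
[ WARN:0@0.903] global loadsave.cpp:1063 imwrite_ Unsupported depth image for selected encoder is fallbacked to CV_8U.
```

View pics/d.png

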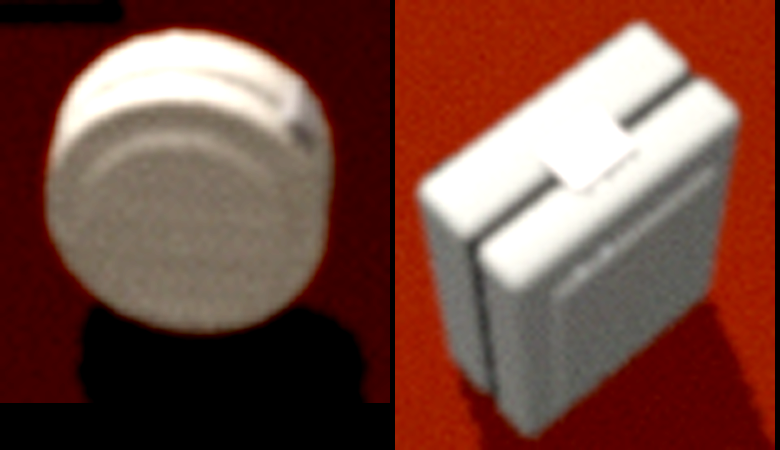

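```bash
python3 - <<'E'
from h import *
from scipy.optimize import least_squares
np.set_printoptions(precision=3,suppress=True)
C=[cam('scene'),cam('side'),cam('wrist')]
tb=np.array([[367.5,198.9,387.3,225.5],[292.3,158,313.6,187.4],[295.6,34.4,341.6,82.5]])
cb=np.array([[280.9,162,303.7,202.2],[313.8,197,341.6,239.8],[290.9,144.7,351.4,226.7]])
th=np.linspace(0,2*np.pi,60)
tin=np.vstack([np.c_[np.full(60,s),.0375*np.cos(th),.0375*np.sin(th)] for s in(-.012,.012)]+[np.c_[np.full(60,.016),.028*np.cos(th),.028*np.sin(th)]])+[0,0,.0775]
box=np.array([[x,y,z] for x in(-.018,.018) for y in(-.035,.035) for z in(-.048,.048)])+[0,0,.088]
def fit(P,b,x0):
    def f(q):
        c,s=np.cos(q[2]),np.sin(q[2]);W=P@np.array([[c,s,0],[-s,c,0],[0,0,1]])+[q[0],q[1],0]
        r=[]
        for Ci,bi in zip(C,b):
            p=proj(Ci,W);r+=list(np.r_[p.min(0),p.max(0)]-bi)
        return np.array(r)
    return least_squares(f,x0,loss='soft_l1')
for n,P,b,x,y in(('tin',tin,tb,.52,.173),('case',box,cb,.522,-.085)):
  for h in(-120,-90,-60,-30):
    r=fit(P,b,[x,y,np.radians(h)]);print(n,r.x[:2],np.degrees(r.x[2]),r.cost,np.round(r.fun,1))
k=[onz(C[2],(284+(u-395)/5,140+v/5),.136) for u,v in((420,188),(640,22),(740,110),(510,290))]
print(np.array(k),np.mean(k,0))
s=ctrl.read_state();print(s['time_s'])
E
```

```text
tin [0.519 0.174] -94.24732104846701 9.177890490878731 [-1.  -0.3  0.2  3.3 -3.6  2.1  1.3 -1.4  0.3  0.6 -0.8 -1.1]
tin [0.519 0.174] -94.24724611071409 9.177890490936656 [-1.  -0.3  0.2  3.3 -3.6  2.1  1.3 -1.4  0.3  0.6 -0.8 -1.1]
tin [0.52  0.174] -52.055154591209146 6.900821641698695 [ 0.4  0.3 -1.3  3.2 -1.3  1.8 -0.5 -1.1  1.6 -0.2 -0.9  0.5]
tin [0.519 0.174] -94.24731501059806 9.17789049087281 [-1.  -0.3  0.2  3.3 -3.6  2.1  1.3 -1.4  0.3  0.6 -0.8 -1.1]
case [ 0.523 -0.081] -123.75230852306986 18.843471679690758 [-4.1  2.6  2.   3.7 -3.4 -1.  -0.2 -0.5 -3.9  0.1  4.3  0.7]
case [ 0.523 -0.081] -123.7525440576257 18.84347167045812 [-4.1  2.6  2.   3.7 -3.4 -1.  -0.2 -0.5 -3.9  0.1  4.3  0.7]
case [ 0.524 -0.079] -36.767693537313875 17.983693757357784 [-0.2  1.6 -0.6  5.5  0.3 -3.7 -4.   1.7 -0.9 -4.1  0.6  2.5]
case [ 0.524 -0.079] -36.767964103747666 17.983693759336482 [-0.2  1.6 -0.6  5.5  0.3 -3.7 -4.   1.7 -0.9 -4.1  0.6  2.5]
[[ 0.487 -0.092  0.136]
 [ 0.537 -0.046  0.136]
 [ 0.56  -0.071  0.136]
 [ 0.508 -0.117  0.136]] [ 0.523 -0.081  0.136]
2.9833
```

The tin meant is the aluminium one at wrist (318,56). The blue (210,28) and green (452,54) ones are off the ledge and wrongly coloured. In the crop its raised disc faces −y (about −95°). The case's raised panel faces about −46°. So I push both on their lid faces, high up, starting with the case.

```bash
python3 -c "
from h import *
go([.571,-.132,.16],133.5,0)"
```

```text
t 2.98 pos [ 0.521 -0.197  0.249] F [ 0.4 -0.2 -0.2]
row [1.7, 3.61, -0.54, -7.12, -6.85, 2.74, 1.0]
```

Call:
{"api": "carry_out", "payload": {
  "deltas": [0.3, 0.5, 0, -1.2, -1.1, 0.5, 1, 0.6, 1, 0, -2.4, -2.3, 0.9, 1, 0.9, 1.5, 0, -3.5, -3.4, 1.4, 1, 1.2, 2, 0, -7.1, -6.8, 2.7, 1, 1.5, 2.5, -0.1, -7.1, -6.8, 2.7, 1]
}}

```text
time_s: 3.4
position: [0.5657, -0.1427, 0.194]
tool_rot: [-1.211, -0.342, 0.349]
wrist_force: [0.5, 0.4, -0.1]
grip_width: 0.0002
```

```bash
python3 -c "
from h import *
go([.571,-.132,.16],133.5,0)"
```

```text
t 3.4 pos [ 0.566 -0.143  0.194] F [ 0.5  0.4 -0.1]
row [0.24, 1.17, -0.13, -2.93, -2.79, 1.13, 1.0]
```

Call:
{"api": "carry_out", "payload": {
  "deltas": [0.2, 1.2, -0.1, -2.9, -2.8, 1.1, 1, 0.2, 1.2, -0.1, -2.9, -2.8, 1.1, 1, 0.2, 1.2, -0.1, -2.9, -2.8, 1.1, 1, 0.2, 1.2, -0.1, -2.9, -2.8, 1.1, 1, 0.2, 1.2, -0.1, -2.9, -2.8, 1.1, 1]
}}

```text
time_s: 3.82
position: [0.5666, -0.1289, 0.1591]
tool_rot: [-1.479, -0.593, 0.595]
wrist_force: [-0.3, 0.7, 2.0]
grip_width: 0.0
```

```bash
python3 - <<'E'
from h import *
go([.571,-.132,.12],133.5,0)
s=ctrl.read_state();im=ctrl.read_camera('wrist');cv2.imwrite('pics/w3.png',im[...,::-1]);print(s['joint_positions'])
C=cam('wrist')
for m in ctrl.masks_of('wrist','watch_case'):
    h=cv2.approxPolyDP(cv2.convexHull(np.argwhere(m['pixels'])[:,::-1].astype(np.int32)),3,True)[:,0]
    print(m['conf'],m['box']);
    for p in h: print(p,np.round(onz(C,p.astype(float),.136)[:2],3),np.round(onz(C,p.astype(float),.04)[:2],3))
E
```

```text
t 3.82 pos [ 0.567 -0.129  0.159] F [-0.3  0.7  2. ]
row [0.03, 1.3, -0.19, -0.08, 0.02, 0.02, 1.0]
[-0.34678327  0.37799524  1.59974982  0.00659832  1.17045323 -1.11020215]
0.98 [261.1, 98.3, 369.4, 164.7]
[366 158] [ 0.56  -0.076] [ 0.584 -0.079]
[360 162] [ 0.559 -0.081] [ 0.583 -0.085]
[319 163] [ 0.54 -0.1 ] [ 0.554 -0.114]
[266 159] [ 0.513 -0.122] [ 0.513 -0.147]
[261 154] [ 0.508 -0.122] [ 0.507 -0.146]
[260 106] [ 0.488 -0.099] [ 0.477 -0.112]
[270  98] [ 0.49  -0.091] [ 0.479 -0.101]
[360 102] [ 0.532 -0.054] [ 0.542 -0.046]
[367 110] [ 0.539 -0.055] [ 0.552 -0.046]
```

View pics/w3.png

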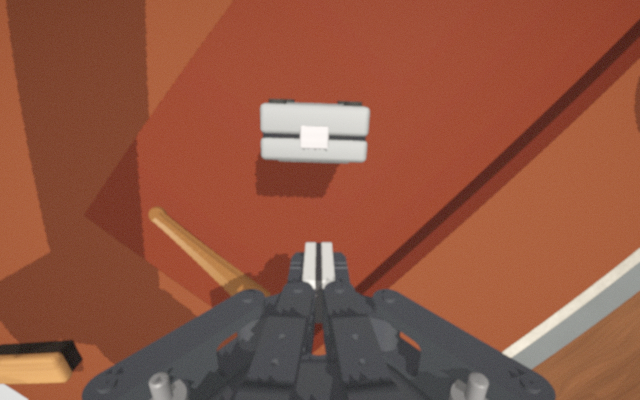

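The camera sees the case square on at (315,132), its lid towards the fingers and its dark feet on the far side. Lowering and pushing.

Call:
{"api": "carry_out", "payload": {
  "deltas": [0, 0.6, 0, 0, 0, 0, 1, 0, 1.2, 0, 0, 0, 0, 1, 0, 1.2, 0.3, 0, 0, 0, 1, 0, 1.2, 0.6, 0, 0, 0, 1, 0, 1.2, 0.8, 0, 0, 0, 1]
}}

```text
time_s: 4.33
position: [0.5513, -0.1158, 0.1231]
tool_rot: [-1.479, -0.586, 0.588]
wrist_force: [-0.5, -0.7, 0.4]
grip_width: -0.0002
```

Call:
{"api": "carry_out", "payload": {
  "deltas": [0, 0, 0.25, 0, 0, 0, 1, 0, 0, 0.5, 0, 0, 0, 1, 0, 0, 0.75, 0, 0, 0, 1, 0, 0, 0.95, 0, 0, 0, 1, 0, 0, 1.1, 0, 0, 0, 1]
}}

```text
time_s: 4.75
position: [0.5292, -0.0915, 0.1235]
tool_rot: [-1.481, -0.588, 0.588]
wrist_force: [0.4, -0.2, -0.9]
grip_width: -0.0001
```

```bash
python3 - <<'E'
from h import *
s=ctrl.read_state();print(s['time_s'],s['position'],s['wrist_force'])
im=ctrl.read_camera('wrist');
m=ctrl.masks_of('wrist','watch_case');print([(x['conf'],x['box']) for x in m])
sd=ctrl.read_camera('side');o=np.vstack([im[80:300,190:450],sd[150:300,220:480]])
cv2.imwrite('pics/e.png',cv2.resize(o[...,::-1],None,fx=1.6,fy=1.6))
E
```

```text
4.75 [ 0.52921049 -0.09152016  0.12348123] [ 0.36623978 -0.23626284 -0.86096737]
[(0.84, [258.0, 164.5, 378.7, 260.5])]
```

View pics/e.png

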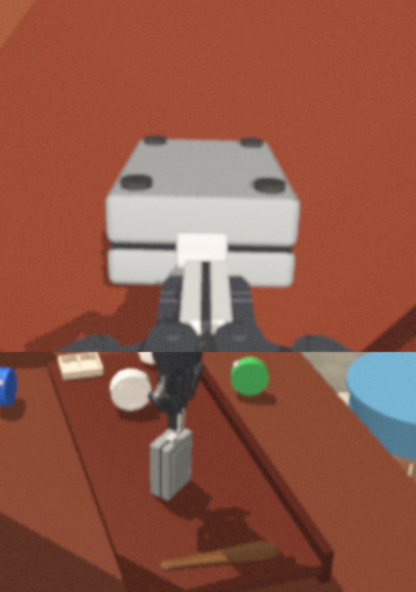

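The case has tipped roughly 0.3 rad. I'll keep pushing.

Call:
{"api": "carry_out", "payload": {
  "deltas": [0, 0, 0.25, 0, 0, 0, 1, 0, 0, 0.5, 0, 0, 0, 1, 0, 0, 0.8, 0, 0, 0, 1, 0, 0, 1.1, 0, 0, 0, 1, 0, 0, 1.3, 0, 0, 0, 1]
}}

```text
time_s: 5.32
position: [0.5016, -0.0627, 0.1233]
tool_rot: [-1.48, -0.587, 0.589]
wrist_force: [-0.2, 0.4, -0.0]
grip_width: 0.0
```

Call:
{"api": "carry_out", "payload": {
  "deltas": [0, -0.7, -0.3, 0, 0, 0, 1, 0, -1.4, -0.6, 0, 0, 0, 1, 0, -2.2, -1, 0, 0, 0, 1, 0, -3, -1.5, 0, 0, 0, 1, 0, -4, -2, 0, 0, 0, 1]
}}

```text
time_s: 5.73
position: [0.5434, -0.108, 0.2431]
tool_rot: [-1.479, -0.586, 0.59]
wrist_force: [0.5, 0.9, -0.3]
grip_width: 0.0001
```

```bash
python3 - <<'E'
from h import *
s=ctrl.read_state();print(s['time_s'],s['position'],s['wrist_force'])
im=ctrl.read_camera('wrist');A=cam('wrist')
for x in ctrl.masks_of('wrist','watch_case'):print(x['conf'],x['box'])
sd=ctrl.read_camera('side');o=np.vstack([im[60:340,160:480],sd[140:300,200:520]])
cv2.imwrite('pics/f.png',cv2.resize(o[...,::-1],None,fx=1.35,fy=1.35))
for x in ctrl.masks_of('side','watch_case'):
  b=x['box'];print(x['conf'],b,onz(cam('side'),((b[0]+b[2])/2,(b[1]+b[3])/2),.065))
go([.517,.085,.16],86,0)
E
```

```text
5.7333 [ 0.54342204 -0.10797659  0.24310689] [ 0.50042473  0.92830483 -0.26109545]
0.8 [282.5, 126.6, 354.9, 178.4]
0.68 [314.2, 199.6, 338.3, 241.2] [ 0.52961165 -0.06163407  0.065     ]
0.23 [309.4, 124.5, 324.4, 158.1] [0.62090124 0.39035941 0.065     ]
t 5.93 pos [ 0.545 -0.108  0.244] F [ 0.6  0.6 -0.9]
row [3.72, 2.83, 5.32, -0.08, 7.85, 0.01, 1.0]
```

View pics/f.png

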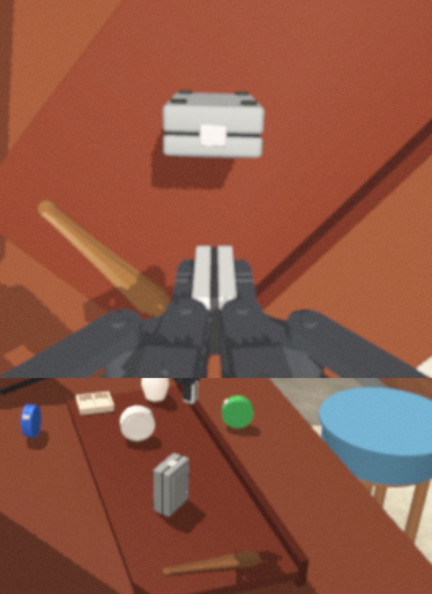

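```bash
python3 - <<'E'
from h import *
np.set_printoptions(precision=3,suppress=True)
A=cam('wrist');u=lambda x,y:(160+x/1.35,60+y/1.35)
k=np.array([onz(A,u(*p),.136) for p in((166,155),(262,156),(264,106),(163,104))]);print(k,k.mean(0))
print(np.linalg.norm(k[0]-k[1]),np.linalg.norm(k[1]-k[2]))
E
```

```text
[[ 0.513 -0.123  0.136]
 [ 0.563 -0.077  0.136]
 [ 0.539 -0.051  0.136]
 [ 0.488 -0.097  0.136]] [ 0.526 -0.087  0.136]
0.06822367797109027 0.03527581394071046
```

```bash
python3 - <<'E'
from h import *
np.set_printoptions(precision=3,suppress=True)
i=ctrl.camera_info('wrist');T=np.eye(4);T[:3,:3]=R.from_rotvec([-1.481,-.588,.588]).as_matrix();T[:3,3]=[.5292,-.0915,.1235]
M=np.linalg.inv(T@np.array(i['tool_from_camera']));K=cam('wrist')[0];C=(K,np.array(i['dist']),M[:3,:3],M[:3,3])
u=lambda x,y:(190+x/1.6,80+y/1.6)
h=np.radians(133.5)
for z in(.125,.136,.145):
  k=np.array([onz(C,u(*p),z) for p in((110,284),(293,284),(298,200),(107,200))]);print(z,k.mean(0),np.linalg.norm(k[0]-k[1]),np.linalg.norm(k[1]-k[2]))
print('tip',proj(C,[[.5292,-.0915,.1235]]),[u(205,262)])
# now, tip in current
A=cam('wrist');s=ctrl.read_state();print(proj(A,[s['position']]), (160+215/1.35,60+246/1.35))
E
```

```text
0.125 [ 0.527 -0.09   0.125] 0.073523697844638 0.03589874528536822
0.136 [ 0.523 -0.087  0.136] 0.06874732436660036 0.03356662897590047
0.145 [ 0.521 -0.084  0.145] 0.06483938243002421 0.03165853381360864
tip [[317.717 234.473]] [(318.125, 243.75)]
[[317.717 234.473]] (319.25925925925924, 242.2222222222222)
```

The picture numbers show the case unmoved: the fingertips passed just above its top, so they end higher than the reported TCP. I'll back off and repeat lower.

Call:
{"api": "carry_out", "payload": {
  "deltas": [0, 0, -1, 0, 0, 0, 1, 0, 1, -1.4, 0, 0, 0, 1, 0, 2.3, -1.4, 0, 0, 0, 1, 0, 3.5, -1.4, 0, 0, 0, 1, 0, 4.5, -1.4, 0, 0, 0, 1]
}}

```text
time_s: 6.35
position: [0.5697, -0.1366, 0.1037]
tool_rot: [-1.477, -0.584, 0.591]
wrist_force: [-0.2, 0.7, 0.5]
grip_width: -0.0
```

Call:
{"api": "carry_out", "payload": {
  "deltas": [0, 0, 0.3, 0, 0, 0, 1, 0, 0, 0.6, 0, 0, 0, 1, 0, 0, 0.9, 0, 0, 0, 1, 0, 0, 1.2, 0, 0, 0, 1, 0, 0, 1.5, 0, 0, 0, 1]
}}

```text
time_s: 6.77
position: [0.5425, -0.1046, 0.1101]
tool_rot: [-1.483, -0.59, 0.587]
wrist_force: [0.3, 0.6, 0.1]
grip_width: -0.0
```

```bash
python3 - <<'E'
from h import *
s=ctrl.read_state();print(s['time_s'],s['position'],s['wrist_force'])
im=ctrl.read_camera('wrist');C=cam('wrist')
for x in ctrl.masks_of('wrist','watch_case'):print(x['conf'],x['box'])
h=np.radians(133.5);n=np.array([np.cos(h),np.sin(h),0]);t=np.array([-n[1],n[0],0]);c=np.array([.524,-.087,.136])
print('undisturbed corners',np.round(proj(C,[c+a*.018*n+b*.035*t for a in(-1,1) for b in(-1,1)])))
cv2.imwrite('pics/g.png',im[...,::-1])
E
```

```text
6.7667 [ 0.54252416 -0.10460026  0.11009164] [0.34849825 0.57058191 0.11876986]
0.72 [251.5, 143.2, 383.3, 243.3]
undisturbed corners [[381. 246.]
 [251. 247.]
 [385. 182.]
 [246. 183.]]
```

Call:
{"api": "carry_out", "payload": {
  "deltas": [0, 0.1, 0.2, 0, 0, 0, 1, 0, 0.1, 0.4, 0, 0, 0, 1, 0, 0.1, 0.6, 0, 0, 0, 1, 0, 0.1, 0.8, 0, 0, 0, 1, 0, 0.1, 1, 0, 0, 0, 1]
}}

```text
time_s: 7.28
position: [0.53, -0.0882, 0.1118]
tool_rot: [-1.495, -0.6, 0.58]
wrist_force: [-0.8, -9.2, 39.5]
grip_width: 0.0001
```

```bash
python3 - <<'E'
from h import *
s=ctrl.read_state();print(s['time_s'],s['position'],s['wrist_force'])
im=ctrl.read_camera('wrist');C=cam('wrist')
for x in ctrl.masks_of('wrist','watch_case'):print(x['conf'],x['box'])
h=np.radians(133.5);n=np.array([np.cos(h),np.sin(h),0]);t=np.array([-n[1],n[0],0]);c=np.array([.524,-.087,.136])
print('undisturbed corners',np.round(proj(C,[c+a*.018*n+b*.035*t for a in(-1,1) for b in(-1,1)])))
cv2.imwrite('pics/g2.png',np.vstack([im,ctrl.read_camera('scene')[120:300]])[...,::-1])
E
```

```text
7.2833 [ 0.5299764  -0.08821925  0.11180845] [-0.77082731 -9.24486666 39.494186  ]
0.62 [250.4, 168.3, 380.1, 249.0]
undisturbed corners [[373. 275.]
 [251. 276.]
 [377. 217.]
 [245. 219.]]
```

View pics/g2.png

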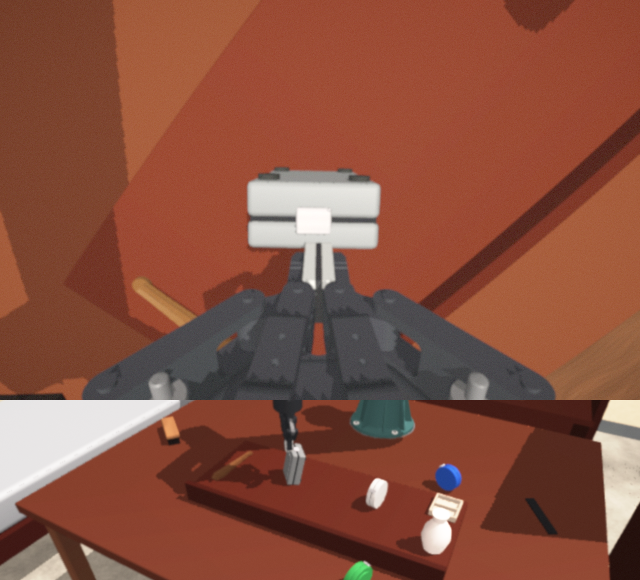

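Call:
{"api": "carry_out", "payload": {
  "deltas": [0, -0.5, -0.1, 0, 0, 0, 1, 0, -0.8, -0.5, 0, 0, 0, 1, 0, -0.8, -1, 0, 0, 0, 1, 0, -0.8, -1.5, 0, 0, 0, 1, 0, -0.8, -2, 0, 0, 0, 1]
}}

```text
time_s: 7.85
position: [0.5637, -0.128, 0.1297]
tool_rot: [-1.482, -0.589, 0.587]
wrist_force: [0.0, 0.1, 0.6]
grip_width: 0.0001
```

```bash
python3 - <<'E'
from h import *
np.set_printoptions(precision=3,suppress=True)
s=ctrl.read_state();print(s['time_s'],s['position'],s['wrist_force'],s['tool_rot'])
im=ctrl.read_camera('wrist');C=cam('wrist')
Rt=R.from_rotvec(s['tool_rot']).as_matrix()
for o in(0,.01,.02,.03):print(o,[proj(C,[s['position']+Rt@np.array([0,-o,z])])[0] for z in(-.011,0,.011)])
for x in ctrl.masks_of('wrist','watch_case'):print(x['conf'],x['box'])
h=np.radians(133.5);n=np.array([np.cos(h),np.sin(h),0]);t=np.array([-n[1],n[0],0]);c=np.array([.524,-.087,.136])
print('undisturbed corners',np.round(proj(C,[c+a*.018*n+b*.035*t for a in(-1,1) for b in(-1,1)])))
cv2.imwrite('pics/g3.png',cv2.resize(im[60:320,180:460,::-1],None,fx=2,fy=2,interpolation=2))
E
```

```text
7.85 [ 0.564 -0.128  0.13 ] [0.025 0.101 0.592] [-1.482 -0.589  0.587]
0 [array([317.27 , 244.894]), array([317.232, 229.206]), array([317.193, 212.876])]
0.01 [array([317.24 , 252.729]), array([317.199, 236.381]), array([317.157, 219.32 ])]
0.02 [array([317.206, 261.415]), array([317.162, 244.357]), array([317.116, 226.504])]
0.03 [array([317.169, 271.095]), array([317.121, 253.273]), array([317.071, 234.559])]
0.66 [254.9, 89.3, 379.2, 165.6]
undisturbed corners [[378. 170.]
 [254. 171.]
 [381. 104.]
 [249. 105.]]
```

View pics/g3.png

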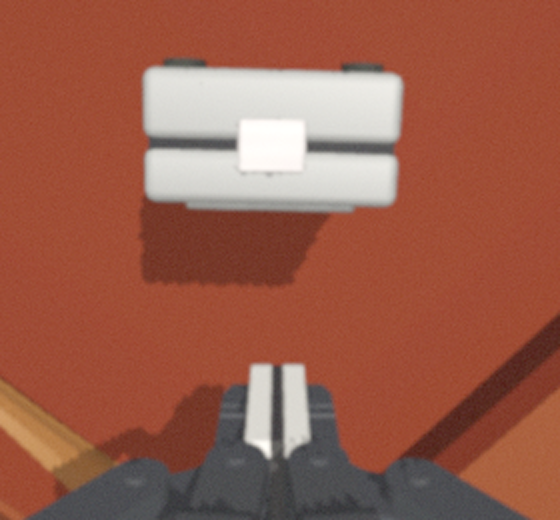

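Tip row 242 sits about 10 px below where the TCP should show: the fingertips end roughly 20 mm above the reported TCP. I'll go in lower.

Call:
{"api": "carry_out", "payload": {
  "deltas": [0, 0.6, 0, 0, 0, 0, 1, 0, 1.2, 0, 0, 0, 0, 1, 0, 1.25, 0.2, 0, 0, 0, 1, 0, 1.25, 0.4, 0, 0, 0, 1, 0, 1.25, 0.6, 0, 0, 0, 1]
}}

```text
time_s: 8.37
position: [0.5494, -0.113, 0.0918]
tool_rot: [-1.48, -0.588, 0.589]
wrist_force: [0.4, 0.4, -0.7]
grip_width: -0.0
```

Call:
{"api": "carry_out", "payload": {
  "deltas": [0, 0, 0.2, 0, 0, 0, 1, 0, 0, 0.4, 0, 0, 0, 1, 0, 0, 0.6, 0, 0, 0, 1, 0, 0, 0.8, 0, 0, 0, 1, 0, 0, 0.9, 0, 0, 0, 1]
}}

```text
time_s: 8.78
position: [0.531, -0.0934, 0.0919]
tool_rot: [-1.48, -0.588, 0.589]
wrist_force: [0.3, -0.1, 0.1]
grip_width: -0.0001
```

```bash
python3 - <<'E'
from h import *
np.set_printoptions(precision=3,suppress=True)
s=ctrl.read_state();print(s['time_s'],s['position'],s['wrist_force'],s['tool_rot'])
im=ctrl.read_camera('wrist');C=cam('wrist')
for x in ctrl.masks_of('wrist','watch_case'):print(x['conf'],x['box'])
h=np.radians(133.5);n=np.array([np.cos(h),np.sin(h),0]);t=np.array([-n[1],n[0],0]);c=np.array([.524,-.087,.136])
print('undisturbed corners',np.round(proj(C,[c+a*.018*n+b*.035*t for a in(-1,1) for b in(-1,1)])))
E
```

```text
8.7833 [ 0.531 -0.093  0.092] [ 0.342 -0.111  0.141] [-1.48  -0.588  0.589]
0.97 [241.9, 153.2, 394.4, 246.3]
undisturbed corners [[387. 288.]
 [247. 289.]
 [392. 222.]
 [240. 223.]]
```

Call:
{"api": "carry_out", "payload": {
  "deltas": [0, 0, 0.25, 0, 0, 0, 1, 0, 0, 0.5, 0, 0, 0, 1, 0, 0, 0.75, 0, 0, 0, 1, 0, 0, 1, 0, 0, 0, 1, 0, 0, 1.1, 0, 0, 0, 1]
}}

```text
time_s: 9.3
position: [0.5076, -0.069, 0.0917]
tool_rot: [-1.479, -0.587, 0.589]
wrist_force: [-0.4, -0.1, 0.1]
grip_width: -0.0001
```

```bash
python3 - <<'E'
from h import *
np.set_printoptions(precision=3,suppress=True)
s=ctrl.read_state();print(s['time_s'],s['position'],s['wrist_force'],s['tool_rot'])
im=ctrl.read_camera('wrist');C=cam('wrist')
for x in ctrl.masks_of('wrist','watch_case'):print(x['conf'],x['box'])
h=np.radians(133.5);n=np.array([np.cos(h),np.sin(h),0]);t=np.array([-n[1],n[0],0]);c=np.array([.524,-.087,.136])
print('undisturbed corners',np.round(proj(C,[c+a*.018*n+b*.035*t for a in(-1,1) for b in(-1,1)])))
cv2.imwrite('pics/i.png',np.vstack([im,ctrl.read_camera('side')[120:320]])[...,::-1])
E
```

```text
9.3 [ 0.508 -0.069  0.092] [-0.382 -0.124  0.101] [-1.479 -0.587  0.589]
0.6 [263.4, 74.3, 379.9, 230.0]
undisturbed corners [[382. 340.]
 [253. 341.]
 [387. 284.]
 [247. 285.]]
```

View pics/i.png

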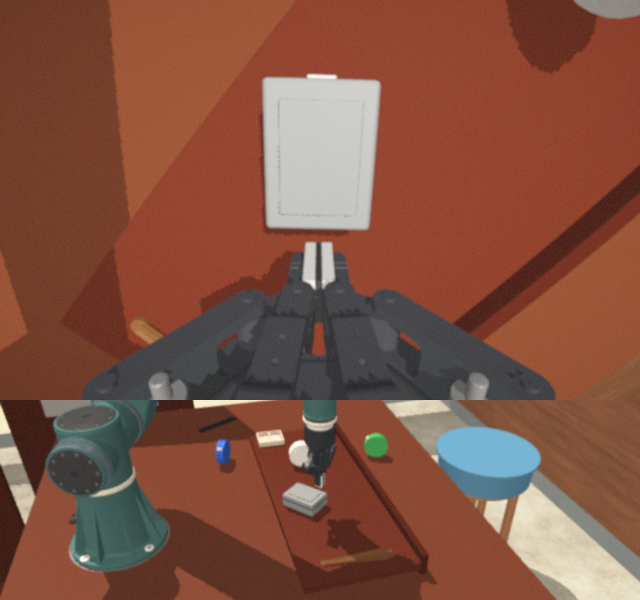

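The case lies flat, lid panel up. Next is the tin: up, across and turn.

```bash
python3 -c "
from h import *
go([.514,.104,.15],86,0)"
```

```text
t 9.45 pos [ 0.509 -0.07   0.092] F [-0.2 -0.3 -0.5]
row [4.09, -1.89, 4.13, -0.08, 7.86, -0.01, 1.0]
```

Call:
{"api": "carry_out", "payload": {
  "deltas": [0, -1.3, 0, 0, 0, 0, 1, 0.5, -1.9, 0.5, 0, 1, 0, 1, 1.3, -1.9, 1.3, 0, 2.1, 0, 1, 2.1, -1.9, 2.1, 0, 3.3, 0, 1, 2.9, -1.9, 2.9, 0, 4.5, 0, 1]
}}

```text
time_s: 9.87
position: [0.5143, 0.0512, 0.1506]
tool_rot: [-1.551, -0.225, 0.226]
wrist_force: [0.5, -0.5, -0.2]
grip_width: 0.0002
```

```bash
python3 -c "
from h import *
go([.514,.104,.15],86,0)"
```

```text
t 9.87 pos [0.514 0.051 0.151] F [ 0.5 -0.5 -0.2]
row [0.49, 0.03, 1.69, -0.08, 3.41, -0.01, 1.0]
```

Call:
{"api": "carry_out", "payload": {
  "deltas": [0.2, 0, 0.6, 0, 1.1, 0, 1, 0.4, 0, 1.2, 0, 2.3, 0, 1, 0.5, 0, 1.7, -0.1, 3.4, 0, 1, 0.5, 0, 1.7, -0.1, 3.4, 0, 1, 0.5, 0, 1.7, -0.1, 3.4, 0, 1]
}}

```text
time_s: 10.28
position: [0.5131, 0.104, 0.1503]
tool_rot: [-1.573, 0.045, -0.042]
wrist_force: [0.7, -0.1, 0.6]
grip_width: 0.0001
```

```bash
python3 - <<'E'
from h import *
np.set_printoptions(precision=3,suppress=True)
im=ctrl.read_camera('wrist');C=cam('wrist')
for x in ctrl.masks_of('wrist','tin'):
    p=x['pixels'];print(x['conf'],x['box'],im[p].mean(0))
    if im[p].mean(0).min()<90: continue
    r=cv2.minAreaRect(np.argwhere(p)[:,::-1].astype(np.float32));print(r, onz(C,r[0],.0775))
    for yaw in(-80,-90,-95,-105):
        h=np.radians(yaw);th=np.linspace(0,6.28,60)
        P=np.vstack([np.c_[np.full(60,s),.0375*np.cos(th),.0375*np.sin(th)] for s in(-.012,.012)])
        c,s=np.cos(h),np.sin(h);W=P@np.array([[c,s,0],[-s,c,0],[0,0,1]])+[.519,.174,.0775]
        q=proj(C,W);print(yaw,cv2.minAreaRect(q.astype(np.float32)),q.min(0),q.max(0))
go([.514,.109,.08],86,0)
E
```

```text
0.9 [25.1, 0.9, 86.5, 18.3] [ 44.854  70.193 126.606]
0.83 [552.6, 5.2, 640.0, 64.7] [ 79.868 165.286  96.355]
0.64 [274.1, 99.8, 367.4, 147.5] [237.457 233.244 228.325]
((317.64532470703125, 120.99794006347656), (96.7094955444336, 43.60274887084961), 5.52754020690918) [0.517 0.167 0.078]
-80 ((321.5285339355469, 114.41270446777344), (37.151363372802734, 98.07472229003906), 76.1837158203125) [269.533  84.888] [370.515 139.934]
-90 ((320.5831604003906, 114.6311264038086), (37.23684310913086, 97.90421295166016), 86.56920623779297) [270.619  93.406] [368.589 133.954]
-95 ((320.0756530761719, 114.64614868164062), (97.8824462890625, 37.209678649902344), 1.8372220993041992) [271.748  94.729] [369.58  133.473]
-105 ((319.120849609375, 114.46202087402344), (97.97555541992188, 36.990455627441406), 12.291046142578125) [270.12   86.122] [370.895 138.935]
t 10.38 pos [0.513 0.103 0.15 ] F [0.5 0.  0.5]
row [0.02, 2.34, 0.21, 0.03, 0.11, -0.02, 1.0]
```

```bash
python3 -c "
from h import *
go([.509,.107,.079],81.5,0)"
```

```text
t 10.38 pos [0.513 0.103 0.15 ] F [0.5 0.  0.5]
row [-0.14, 2.37, 0.13, 0.03, 0.86, -0.02, 1.0]
```

Call:
{"api": "carry_out", "payload": {
  "deltas": [-0.1, 0.7, 0.1, 0, 0.5, 0, 1, -0.1, 1.5, 0.1, 0, 0.9, 0, 1, -0.1, 2.2, 0.1, 0, 0.9, 0, 1, -0.1, 2.4, 0.1, 0, 0.9, 0, 1, -0.1, 2.4, 0.1, 0, 0.9, 0, 1]
}}

```text
time_s: 10.8
position: [0.5085, 0.1055, 0.0767]
tool_rot: [-1.571, 0.126, -0.117]
wrist_force: [-0.0, -0.4, 1.0]
grip_width: -0.0002
```

Call:
{"api": "carry_out", "payload": {
  "deltas": [0, 0, 0.3, 0, 0, 0, 1, 0, 0, 0.6, 0, 0, 0, 1, 0, 0, 0.9, 0, 0, 0, 1, 0, 0, 1.2, 0, 0, 0, 1, 0, 0, 1.4, 0, 0, 0, 1]
}}

```text
time_s: 11.22
position: [0.5174, 0.1498, 0.079]
tool_rot: [-1.569, 0.121, -0.121]
wrist_force: [0.1, -0.1, 0.4]
grip_width: 0.0
```

```bash
cat > t.py <<'E'
from h import *
np.set_printoptions(precision=3,suppress=True)
s=ctrl.read_state();print(s['time_s'],s['position'],s['wrist_force'],s['tool_rot'])
im=ctrl.read_camera('wrist');C=cam('wrist')
th=np.linspace(0,6.28,60);h=np.radians(-98.5);c,sn=np.cos(h),np.sin(h)
P=np.vstack([np.c_[np.full(60,a),.0375*np.cos(th),.0375*np.sin(th)] for a in(-.012,.012)])
q=proj(C,P@np.array([[c,sn,0],[-sn,c,0],[0,0,1]])+[.518,.169,.0775]);print('undisturbed',q.min(0),q.max(0))
for x in ctrl.masks_of('wrist','tin'):
    p=x['pixels']
    if im[p].mean(0).min()>100: print(x['conf'],x['box'],p.sum(),cv2.minAreaRect(np.argwhere(p)[:,::-1].astype(np.float32)))
E
python3 t.py
```

```text
11.2167 [0.517 0.15  0.079] [ 0.096 -0.146  0.382] [-1.569  0.121 -0.121]
undisturbed [250.262 172.787] [377.363 254.988]
0.59 [249.7, 173.2, 374.0, 247.6] 8258 ((311.5, 207.5), (75.0, 125.0), 90.0)
```

Call:
{"api": "carry_out", "payload": {
  "deltas": [0, 0, 0.25, 0, 0, 0, 1, 0, 0, 0.5, 0, 0, 0, 1, 0, 0, 0.75, 0, 0, 0, 1, 0, 0, 0.95, 0, 0, 0, 1, 0, 0, 1.1, 0, 0, 0, 1]
}}

```text
time_s: 11.73
position: [0.5249, 0.1822, 0.0807]
tool_rot: [-1.567, 0.119, -0.125]
wrist_force: [0.7, 1.6, 12.5]
grip_width: -0.0001
```

```bash
python3 t.py
```

```text
11.7333 [0.525 0.182 0.081] [ 0.728  1.568 12.524] [-1.567  0.119 -0.125]
undisturbed [250.865 214.914] [369.348 306.289]
0.6 [251.7, 193.8, 371.5, 251.9] 6300 ((310.95062255859375, 220.01832580566406), (58.06775665283203, 121.29930114746094), 88.09085083007812)
```

An upward force of 12 N: the tip is riding on the rim. I'll back off and go 12 mm lower.

Call:
{"api": "carry_out", "payload": {
  "deltas": [0, -0.4, -0.1, 0, 0, 0, 1, 0, -0.6, -0.6, 0, 0, 0, 1, 0, -0.6, -1.2, 0, 0, 0, 1, 0, -0.2, -1.8, 0, 0, 0, 1, 0, 0.2, -2.2, 0, 0, 0, 1]
}}

```text
time_s: 12.25
position: [0.5118, 0.1145, 0.0728]
tool_rot: [-1.57, 0.122, -0.122]
wrist_force: [-0.1, 1.0, 0.6]
grip_width: -0.0001
```

```bash
python3 t.py
```

```text
12.25 [0.512 0.115 0.073] [-0.146  0.985  0.617] [-1.57   0.122 -0.122]
undisturbed [245.188 118.699] [389.264 188.06 ]
0.73 [242.1, 2.8, 377.8, 121.2] 13548 ((308.0, 58.99999237060547), (135.99996948242188, 117.99998474121094), 0.0)
```

The tin seems to have fallen. Raise and verify by projecting the lying models into all the cameras.

Call:
{"api": "carry_out", "payload": {
  "deltas": [0, -1, -0.5, 0, 0, 0, 1, 0, -2, -1, 0, 0, 0, 1, 0, -3, -1.5, 0, 0, 0, 1, 0, -4, -2, 0, 0, 0, 1, 0, -4.5, -2.5, 0, 0, 0, 1]
}}

```text
time_s: 12.77
position: [0.502, 0.0419, 0.2117]
tool_rot: [-1.569, 0.119, -0.124]
wrist_force: [0.6, 0.6, -0.2]
grip_width: 0.0001
```

```bash
cat > v.py <<'E'
from h import *
from scipy.optimize import least_squares
np.set_printoptions(precision=3,suppress=True)
s=ctrl.read_state();print(s['time_s'],s['position'],s['wrist_force'])
th=np.linspace(0,6.28,60);T=[];Cs=[];B={'tin':[], 'watch_case':[]}
for n in('scene','side','wrist'):
    im=ctrl.read_camera(n);C=cam(n);cv2.imwrite(f'pics/end_{n}.png',im[...,::-1])
    for t in('tin','watch_case','vase','tray','shoe_horn'):
        for x in ctrl.masks_of(n,t):
            m=im[x['pixels']].mean(0)
            if x['conf']<.35 or (t=='tin' and np.ptp(m)>40): continue
            print(n,t,round(x['conf'],2),np.round(x['box'],1),m.round())
            if t in B and not any(c is n for c,_,_ in B[t]): B[t].append((n,C,x['box']))
tin=np.vstack([np.c_[.0375*np.cos(th),.0375*np.sin(th),np.full(60,a)] for a in(-.012,.012)]+[np.c_[.028*np.cos(th),.028*np.sin(th),np.full(60,.016)]])
case=np.array([[a*.048,b*.035,c] for a in(-1,1) for b in(-1,1) for c in(-.018,.018)])
for t,P,x0 in(('tin',tin,[.525,.22,0,.052]),('watch_case',case,[.477,-.035,2.33,.061])):
    def f(q):
        c,sn=np.cos(q[2]),np.sin(q[2]);W=P@np.array([[c,sn,0],[-sn,c,0],[0,0,1]])+[q[0],q[1],q[3]]
        r=[]
        for _,C,b in B[t]: p=proj(C,W);r+=list(np.r_[p.min(0),p.max(0)]-b)
        return np.array(r)
    r=least_squares(f,x0,loss='soft_l1');print(t,r.x,r.fun.round(1))
E
python3 v.py
```

```text
12.7667 [0.502 0.042 0.212] [ 0.611  0.597 -0.184]
scene tin 0.7 [380.4 214.9 408.3 241.5] [235. 230. 226.]
scene watch_case 0.83 [293.1 175.8 335.8 204.7] [158. 152. 148.]
scene vase 0.79 [421.5 230.3 450.5 274.5] [235. 223. 216.]
scene tray 0.89 [427.2 214.2 463.2 241.2] [224. 203. 183.]
scene tray 0.55 [381.9 214.1 406.1 239.6] [236. 231. 227.]
scene shoe_horn 0.79 [213.  170.  251.1 200.1] [93. 56. 35.]
side tin 0.95 [289.8 160.8 312.6 183.8] [228. 221. 212.]
side watch_case 0.87 [283.4 202.4 327.1 232.3] [154. 151. 143.]
side vase 0.69 [306.6 130.7 327.4 158.7] [230. 214. 199.]
side tray 0.82 [255.3 149.9 284.9 166.2] [222. 201. 175.]
side shoe_horn 0.63 [322.5 265.4 395.1 286.5] [102.  66.  42.]
wrist watch_case 0.97 [260.6 195.5 360.9 265.3] [188. 187. 182.]
tin [0.527 0.225 0.014 0.055] [-1.7  0.6  0.7 -0.3 -1.2  0.9  0.5 -3.2]
watch_case [ 0.479 -0.029  2.732  0.062] [ 1.2 -1.7  0.2  2.4  0.6  0.6 -2.5 -0.1  1.1 -0.9 -0.4 13.9]
```

Call:
{"api": "carry_out", "payload": {
  "deltas": [0, -0.2, 1.3, 0, 0, 0, 1, 0, -0.3, 2.6, 0, 0, 0, 1, 0, -0.3, 3.8, 0, 0, 0, 1, 0, -0.3, 4.3, 0, 0, 0, 1, 0, -0.3, 4.3, 0, 0, 0, 1]
}}

```text
time_s: 14.08
position: [0.5206, 0.1725, 0.2162]
tool_rot: [-1.568, 0.12, -0.119]
wrist_force: [0.5, -0.3, 0.4]
grip_width: 0.0
```

```bash
cat > z.py <<'E'
from h import *
np.set_printoptions(precision=3,suppress=True,linewidth=200)
s=ctrl.read_state();print(s['time_s'],s['position'],s['wrist_force'])
im=ctrl.read_camera('wrist');C=cam('wrist');cv2.imwrite('pics/top.png',im[...,::-1])
for x in ctrl.masks_of('wrist','tin'):
    p=x['pixels'];m=im[p].mean(0);print(x['conf'],np.round(x['box']),m)
    if np.ptp(m)>40: continue
    cn=max(cv2.findContours(p.astype(np.uint8),0,1)[0],key=len)[:,0].astype(float)
    for z in(.052,.064,.075,.085):
        W=np.array([onz(C,q,z)[:2] for q in cn]);e=cv2.fitEllipse(cv2.convexHull(W.astype(np.float32)*1000));print(z,e)
    b=np.array(x['box']).astype(int);g=cv2.cvtColor(im,cv2.COLOR_RGB2GRAY).astype(int);cy,cx=(b[1]+b[3])//2,(b[0]+b[2])//2
    print('row',g[cy,b[0]-3:b[2]+4:2]);print('col',g[b[1]-3 if b[1]>3 else 0:b[3]+4:2,cx])
E
python3 z.py
```

```text
14.0833 [0.521 0.172 0.216] [ 0.456 -0.316  0.363]
0.94 [278.  98. 347. 170.] [251.964 249.79  242.467]
0.052 ((523.0610961914062, 218.72862243652344), (76.56010437011719, 79.10354614257812), 155.61679077148438)
0.064 ((523.4290771484375, 219.95614624023438), (73.80943298339844, 76.26148223876953), 155.61685180664062)
0.075 ((523.7664184570312, 221.08139038085938), (71.2879867553711, 73.65625), 155.616455078125)
0.085 ((524.0730590820312, 222.10433959960938), (68.99573516845703, 71.28784942626953), 155.6173858642578)
row [104 108 211 254 255 254 254 254 254 254 254 254 254 254 254 254 254 254 254 254 254 254 254 254 254 254 254 254 254 253 254 253 240 249 254 254 234 120]
col [254 255 254 252 253 254 254 254 255 254 254 254 254 254 254 254 253 254 254 254 254 252 253 253 254 254 253 253 254 255 249 240 251 250 219  88  64  70  99 102]
0.88 [ 67.  43. 133. 114.] [ 52.605  93.897 159.779]
0.7 [497.  68. 574. 106.] [ 89.904 182.465 105.877]
```

```bash
python3 -c "
from station import ctrl
print(ctrl.sign_off())"
```

```text
the job is handed in; nothing more can be done
None
```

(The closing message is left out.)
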